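# Push the carton into the corner of the measuring gauge

## Robot

A 7-joint arm with a two-finger parallel gripper is mounted at the origin on the work surface. World frame = base frame: x ahead of the robot, y to its left, z up, the work surface at z = 0. Lengths are in mm, angles in rad, forces in N, time in s.
With the tool pointing down it reaches from about 400 to 850 mm from the base axis. Payload 4.4 kg.
Tool frame: the origin (TCP) lies on the centre line of the jaws, within the pads' length; the fingertips stand 17 mm ahead of it and the grasp point (between the pads) lies 2 mm behind it (ctrl.finger_overhang is the distance from the TCP to the fingertips, in mm); z points along the fingers, y is the line along which they close (so a half turn about z gives the same grasp; the last joint's range is limited). The gripper opens to 94 mm and grips with 3 to 60 N. Pads are 16 mm wide; open, the fingers measure 119 mm over their backs; the gripper's body (75 mm by 177 mm) begins 78 mm behind the grasp point.
Start: joints at [1.222, 0.628, 0.038, 1.517, -0.027, 0.996, -0.02], TCP at [181.408, -624.187, 222.478] pointing down, gripper open.
Joint ranges: [-3.06, 3.06], [-0.37, 2.12], [-1.25, 1.32], [0.18, 2.47], [-1.1, 4.24], [0.23, 1.98], [-2.94, 2.94]. Speed limits (rad/s): [2.57, 2.57, 3.14, 3.14, 3.14, 3.14, 3.14].

## Interface

Orientations are given as a unit quaternion [x, y, z, w].
In Python, from cell import ctrl gives the robot as it stands.
- The arm moves only by the tool step_arm, never from a script. Its argument "motion" is a list that holds one entry, the list of rows, each a list of 7 numbers: the shift along the tool's x, y, z each as a share of 75 mm, from -1 to 1, then the turn, a rotation vector about the tool's x, y, z each as a share of pi/4 rad, from -1 to 1, then the gripper's target within -1 to 1 (shut at 1, half-way at 0, fully open at -1). A call has exactly 10 rows; each row shifts and turns the commanded pose from where the row before left it, along the tool's axes as they then stand; what a row does not reach is not made up. A row lasts 1/12 s, in which the tool goes at most 41.7 mm and 7.16 degrees, less where a joint would pass 70% of its speed; a pose out of reach is approached as far as the arm can. A call with a number of a shift or a turn outside -1 to 1 is refused whole. A call with a gripper value outside its range is refused whole. The fingers move at their own pace and stop on an object; the grip force is fixed at half the most. Time passes only in rows, so rows that do not move let the fingers close, or fill a call up. It gives the time, the measured TCP pose, the force, the opening and the grip force at its end, in the units of the state.
- ctrl.sense(): the state, without advancing time (a new reading comes with each control period).
- ctrl.read_camera(name): name is "side" or "top"; returns the picture (420x560x3 uint8, red, green, blue); there is no depth.
- ctrl.camera_params(name): a dict with "fx", "fy", "cx", "cy" (pixels), "rvec" (rotation vector, rad) and "tvec" (3), from world to camera coordinates, as OpenCV has them. Camera axes: x right, y down, z forward; pixel columns grow to the right and rows downward; lengths in mm; the calibration is good to about 2 mm. A picture is of the moment at which its call begins. camera_params takes no time and is no camera call.
- ctrl.finish_job(): hands the job in; it is judged then, once.
Trained networks look in the newest picture that a camera, given by its name, has taken for a name from the list of things; names that differ only in an ending like _2 or _b are one class to them, and where a whole thing is asked for, a point or a joint stands for the part that bears it (a point fixed in the world has none). Each returns a list of dicts, best first, with "confidence" (0 to 1); they miss things now and then, are a little off and sometimes report something else, mostly with a low value. They report only what shows in the picture. A call takes as long as a camera call. They do not tell look-alikes from the thing itself.
- ctrl.trace(name, camera): "region" (420x560 bool, what is visible of it).
- ctrl.landmark_of(name, camera): "centre" ([x, y, z] in mm, in world coordinates, good to about 4 mm: a listed point, or the origin of a listed thing).
The state is a dict: "time_s": time; "qpos": joint angles; "joint_vel": joint speeds; "effort": joint torques, N m; "eef_pos": TCP position; "orientation": TCP orientation; "contact_force": force on the tool from outside, world axes, zero at the start; "wrist_torque": the same for the moment, N m; "width": finger opening in mm; "finger_force": force on a finger pad.
Only numpy, scipy, OpenCV 4.12 (cv2) and the standard library are available. Lean on these libraries where they do the work, as an engineer would, in place of code of your own. Each camera call takes 0.05 s, during which the arm holds its last target. There are 200 camera calls.

## Task

At the storeroom's measuring bench, push the large carton along the bench with your fingers until one of its long sides lies flush against the steel rail and its end is flush against the end stop, snug in the corner. Do not grasp, lift or tip it, and leave every other thing on the bench where it stands.

Things in the scene. Friction and masses are not known exactly. Their poses are not given: they have to be found in the camera images.
- carton: the largest loose carton, sealed cardboard: 105 mm along its x, 150 mm along its y, 70 mm high, 0.35 to 0.7 kg, slides freely. Origin: centre of its underside, z up. It starts on the robot's side of the rail, right of the end stop, turned up to 25 degrees from the rail; nothing stands between it and the corner
- gauge: fixed steel angle rail, 45 mm high, across the bench beyond the carton. Origin: at bench height on its flat face that looks to the robot. x points square into the face (away from the robot), y along the rail to the robot's left, z up. The face is the plane x = 0 of this frame, from y = -360 to +220 mm
- end_stop: fixed dark steel bar square to the rail, sticking out 95 mm from its face to the robot, 22 mm wide, 45 mm high; clamp and black knob at the rail end, 71 mm high. Origin: at bench height in the inner corner of rail face and stop face; axes parallel to the rail's. The stop face looks to the carton (-y): plane y = 0, from x = 0 to -95 mm
- small_carton: small sealed cardboard carton, 60 x 80 mm and 50 mm high: a bystander, not to be moved. Origin: centre of its underside
- tin: plain steel tin with a lid, 72 mm across, 72 mm high: a bystander. Origin: centre of its underside
- reel: wire reel lying flat, black flanges 76 mm across, copper wire between, 40 mm high: a bystander. Origin: centre of its underside
- tape: roll of clear tape lying flat, 90 mm across, 45 mm high: a bystander. Origin: centre of its underside
- jar: glass jar with a steel cap, 64 mm across, 80 mm high: a bystander. Origin: centre of its underside
- padlock: brass padlock 45 mm wide, 22 mm thick, 66 mm high, standing to the left of the end stop: a bystander. Origin: centre of its underside
Mind the look-alikes: they are no part of the job. What is shaped like the carton but pink or red is not meant.

How it is judged:
By the outcome, as a careful person would: the job done as asked, in the order asked, and still so for the second after the job is handed in, with the robot touching nothing.
It also fails if it takes over 48 s, if anything falls off the work surface, if the arm or the gripper's body presses on something with over 40 N, if the wrist force passes 120 N, or if a joint passes its speed limit or range.

## Working session

There is one attempt and no reset: what is moved stays moved. The work goes in short steps, Python scripts to look and compute and a tool call to move; the robot and the scene stay as the last step left them, time stands still between calls to the robot, and variables do not carry over. Pictures are saved under pics/ and viewed, at most 10 in all, crops included, and the job is handed in when it is done.

Besides the shell and the picture viewer there is one more tool, called after "Emit:" in YAML: its name, and indented under it one key for each argument. step_arm: Moves the arm, as the interface text tells. Its arguments: {"type":"object","properties":{"motion":{"type":"array","items":{"type":"array","items":{"type":"array","items":{"type":"number","minimum":-1,"maximum":1}}}}},"required":["motion"]}

```bash
mkdir -p pics
python3 - <<'E'
from cell import ctrl
import cv2,numpy as np
s=ctrl.sense();print(s['time_s'],s['eef_pos'],s['orientation'],s['width'])
for c in("top","side"):
    im=ctrl.read_camera(c);cv2.imwrite(f"pics/{c}0.png",im[:,:,::-1])
    for n in("carton","gauge","end_stop","small_carton","tin","reel","tape","jar","padlock"):
        print(c,n,[(np.round(d['centre']).tolist(),round(d['confidence'],2)) for d in ctrl.landmark_of(n,c)][:3])
    print(ctrl.camera_params(c))
E
```

```text
0.0 [ 181.27568623 -623.57581903  221.60443049] [ 9.90014711e-01  1.40961236e-01 -1.28423231e-04 -8.86285207e-04] 93.49782131872885
top carton [([582.0, -102.0, 1.0], 0.92), ([186.0, -355.0, -3.0], 0.6), ([349.0, -170.0, 2.0], 0.56)]
top gauge [([727.0, 16.0, -1.0], 0.97)]
top end_stop [([713.0, 158.0, -1.0], 0.75), ([599.0, 380.0, -3.0], 0.58), ([727.0, 20.0, 3.0], 0.22)]
top small_carton []
top tin [([463.0, 167.0, -3.0], 0.71)]
top reel [([599.0, 381.0, -1.0], 0.83)]
top tape [([572.0, -465.0, 3.0], 0.93), ([599.0, 379.0, -1.0], 0.72)]
top jar [([383.0, -384.0, -2.0], 0.88), ([721.0, 316.0, -1.0], 0.35)]
top padlock [([722.0, 316.0, -2.0], 0.55)]
{'fx': 545.6596464699635, 'fy': 545.6596464699635, 'cx': 291.4096546925191, 'cy': 210.7309857750246, 'rvec': array([ 2.11909475, -2.16116833,  0.14167989]), 'tvec': array([ -30.82859607,  451.2834731 , 1405.99903186])}
side carton [([350.0, -171.0, -1.0], 0.67), ([577.0, -98.0, 1.0], 0.64), ([186.0, -354.0, -2.0], 0.6)]
side gauge [([726.0, 21.0, 1.0], 0.57)]
side end_stop [([714.0, 156.0, 0.0], 0.84)]
side small_carton [([474.0, 297.0, 2.0], 0.88)]
side tin [([457.0, 170.0, -3.0], 0.67)]
side reel [([599.0, 381.0, 1.0], 0.88)]
side tape [([571.0, -465.0, 4.0], 0.59)]
side jar [([382.0, -383.0, -0.0], 0.64)]
side padlock [([725.0, 315.0, -1.0], 0.55)]
{'fx': 532.4273303620939, 'fy': 532.4273303620939, 'cx': 276.40207193048326, 'cy': 208.45988044459529, 'rvec': array([ 0.86911638, -2.37862995,  1.24558004]), 'tvec': array([ 320.51466355,  216.71898876, 1130.21912162])}
```

View pics/top0.png

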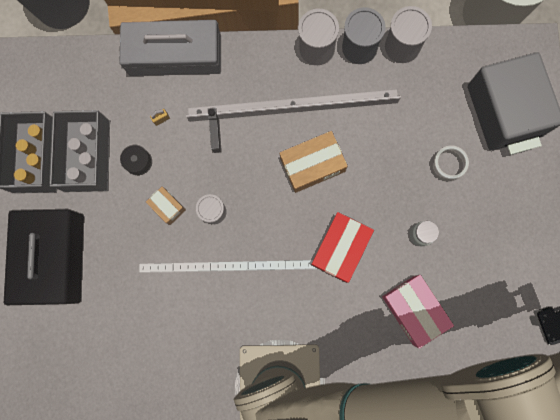

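View pics/side0.png

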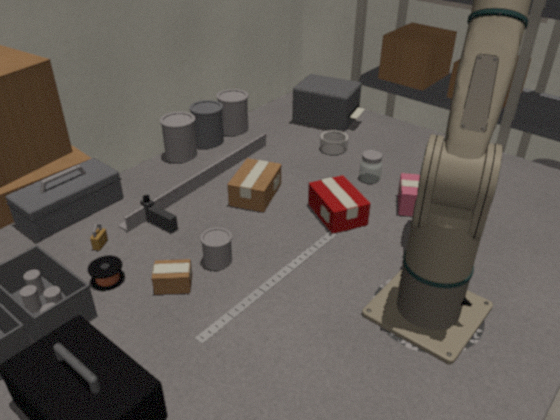

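Candidates in the top picture: brown carton (313,160), small brown carton (165,205), red box (342,247) and pink box (419,310). By colour and size, the brown one at (313,160) is the carton. Rail runs from (190,117) to (400,100), with the stop at (215,130).

```bash
cat > h.py <<'E'
from cell import ctrl
import cv2,numpy as np
from scipy.optimize import minimize
def P(c):
    p=ctrl.camera_params(c);return p['rvec'],p['tvec'],np.array([[p['fx'],0,p['cx']],[0,p['fy'],p['cy']],[0,0,1.]])
def proj(c,X):
    r,t,K=P(c);return cv2.projectPoints(np.array(X,float).reshape(-1,3),r,t,K,None)[0].reshape(-1,2)
def back(c,uv,z):
    r,t,K=P(c);R=cv2.Rodrigues(r)[0]
    d=(R.T@np.linalg.inv(K)@np.c_[uv,np.ones(len(uv))].T).T;o=-R.T@t
    return o+d*((z-o[2])/d[:,2])[:,None]
def box(x,y,a,L=(105,150),h=70):
    c,s=np.cos(a),np.sin(a)
    return [(x+c*u-s*v,y+s*u+c*v,z) for z in(0,h) for u in(-L[0]/2,L[0]/2) for v in(-L[1]/2,L[1]/2)]
def near(n,c,p):
    u=proj(c,[[*p,35 if n=='carton' else 20]])[0]
    best=None
    for d in ctrl.trace(n,c):
        m=d['region'];ys,xs=np.nonzero(m);e=np.hypot(xs.mean()-u[0],ys.mean()-u[1])
        if best is None or e<best[0]:best=(e,m,d['confidence'])
    return best
def fitbox(masks,p0):
    def cost(p):
        t=0
        for c,m in masks.items():
            im=np.zeros((840*2,1120*2),np.uint8)
            h=cv2.convexHull(((proj(c,box(p[0],p[1],p[2]/100))+.5)*4*16).astype(np.float32)).round().astype(np.int32)
            cv2.fillConvexPoly(im,h,255,shift=4)
            im=cv2.resize(im,(560,420),interpolation=cv2.INTER_AREA)/255.
            t+=np.abs(im-m).sum()/m.sum()
        return t
    r=minimize(cost,p0,method='Nelder-Mead',options=dict(initial_simplex=np.array(p0)+np.array([[0,0,0],[8,0,0],[0,8,0],[0,0,10]])))
    return r.x[0],r.x[1],np.degrees(r.x[2]/100),r.fun
E
python3 - <<'E'
from h import *
ms={}
for c in("top","side"):
    im=ctrl.read_camera(c)
    e,m,cf=near('carton',c,(580,-100));print(c,e,cf,m.sum());ms[c]=m
    g=near('gauge',c,(727,18));print('gauge',g[0],g[2])
    np.save(f'g_{c}.npy',g[1])
    s=near('end_stop',c,(670,160));print('stop',s[0],s[2]);np.save(f's_{c}.npy',s[1])
    if c=='top':
        for z in(0,45):
          for xs in(range(245,385,4),):
            uv=np.array([(x,np.nonzero(g[1][:,x])[0].max()+1 -.5) for x in xs])
            w=back(c,uv,z);k=np.polyfit(w[:,1],w[:,0],1);print('rail face z',z,k,np.degrees(np.arctan(k[0])),'x at y=-100,150',np.polyval(k,[-100,150]))
        ys,xs=np.nonzero(s[1]);print(xs.min(),xs.max(),ys.min(),ys.max())
        uv=np.array([(np.nonzero(s[1][y])[0].max()+.5,y) for y in range(122,148,2)])
        for z in (0,45):
            w=back(c,uv,z);print('stop face',z,np.round(w[[0,4,8,12]]).tolist())
        cr=cv2.resize(im[80:220,150:420],None,fx=2.9,fy=2.9,interpolation=cv2.INTER_CUBIC);cv2.imwrite('pics/crop.png',cr[:,:,::-1])
for a in(-30,0,30):print(fitbox(ms,(580,-100,a)))
print(fitbox({'top':ms['top']},(580,-100,20)))
E
```

```text
top 0.9108111783357766 0.85 2584
gauge 28.451122030855398 0.65
stop 4.318944359941657 0.87
rail face z 0 [-7.06873589e-02  7.28076333e+02] -4.043361789761659 x at y=-100,150 [735.14506902 717.47322928]
rail face z 45 [-7.06873589e-02  7.12948048e+02] -4.043361789761603 x at y=-100,150 [720.01678427 702.34494453]
208 220 108 152
stop face 0 [[708.0, 158.0, 0.0], [685.0, 155.0, 0.0], [662.0, 152.0, 0.0], [639.0, 155.0, 0.0]]
stop face 45 [[693.0, 151.0, 45.0], [671.0, 149.0, 45.0], [649.0, 146.0, 45.0], [627.0, 148.0, 45.0]]
side 1.0948179442603094 0.93 2256
gauge 10.339595823175234 0.77
stop 4.052004714233652 0.57
(np.float64(580.9366716099269), np.float64(-99.0780220833758), np.float64(21.768705331188105), np.float64(0.05428676432916446))
(np.float64(581.0105388627837), np.float64(-99.09490442360264), np.float64(21.71830153332685), np.float64(0.05446386478970747))
(np.float64(581.0121644813514), np.float64(-99.10159186531577), np.float64(21.71492550059053), np.float64(0.05454709253439864))
(np.float64(581.1933037603833), np.float64(-98.3956579331752), np.float64(22.175046354789668), np.float64(0.0241243246524616))
```

View pics/crop.png

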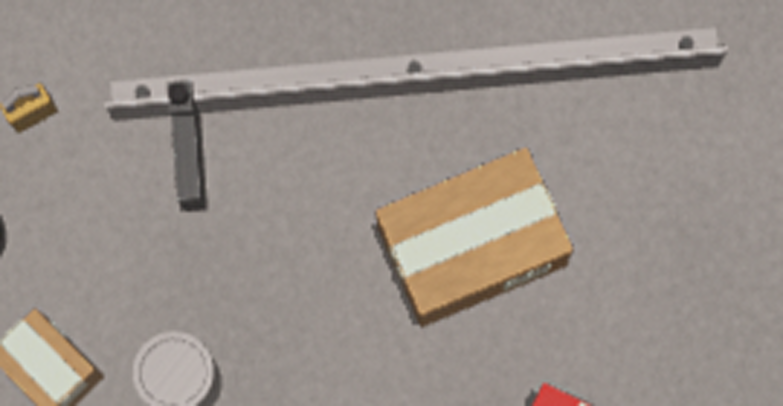

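The crop confirms it: brown carton with white tape at crop (475,235), turned about 18° from the rail. Rail face at the top, stop at crop (190,160).

Emit:
step_arm:
  motion:
    - [[0,0,0,0,0,0.136,-1],[0,0,0,0,0,0.136,-1],[0.274,-0.41,0,0,0,0,-1],[0.274,-0.41,0,0,0,0,-1],[0.274,-0.41,0,0,0,0,-1],[0.274,-0.41,0,0,0,0,-1],[0.274,-0.41,0,0,0,0,-1],[0.274,-0.41,0,0,0,0,-1],[0.274,-0.41,0,0,0,0,-1],[0.274,-0.41,0,0,0,0,-1]]

```text
time_s: 2.23
eef_pos: [329.1, -365.9, 222.8]
orientation: [0.999, 0.034, 0.0, 0.0]
contact_force: [1.3, -0.1, -0.4]
width: 94.1
finger_force: 0.0
```

```bash
cat > st.py <<'E'
import sys
from h import *
from scipy.spatial.transform import Rotation as R
th=np.radians(4.2);C=np.array([716,157.]);ux=np.array([np.cos(th),np.sin(th)]);uy=np.array([-np.sin(th),np.cos(th)])
def st(*tgt):
    s=ctrl.sense();p=s['eef_pos'];r=R.from_quat(s['orientation']);d=p[:2]-C;m=r.as_matrix()
    print('t',s['time_s'],'world',p.round(1),'rail xy',np.round([d@ux,d@uy],1),'xtool yaw',np.degrees(np.arctan2(m[1,0],m[0,0])).round(2),'tilt',m[:,2].round(3),'F',np.round(s['contact_force'],1),'w',s['width'],'q',s['qpos'].round(2))
    if len(tgt)==3:
        w=np.r_[C+tgt[0]*ux+tgt[1]*uy,tgt[2]];dl=m.T@(w-p);print('tool delta mm',dl.round(1),'units',(dl/75).round(3))
if __name__=='__main__':st(*map(float,sys.argv[1:]))
E
python3 st.py -262 -249 150
```

```text
t 2.2333 world [ 329.1 -365.9  222.8] rail xy [-424.1 -493.2] xtool yaw 3.94 tilt [ 0.001 -0.    -1.   ] F [ 1.3 -0.1 -0.4] w 94.12250165521186 q [ 0.72  0.4   0.09  1.95 -0.05  0.79 -0.67]
tool delta mm [ 161.  -244.9   72.7] units [ 2.147 -3.266  0.97 ]
```

Emit:
step_arm:
  motion:
    - [[0.268,-0.408,0.12,0,0,0,-1],[0.268,-0.408,0.12,0,0,0,-1],[0.268,-0.408,0.12,0,0,0,-1],[0.268,-0.408,0.12,0,0,0,-1],[0.268,-0.408,0.12,0,0,0,-1],[0.268,-0.408,0.12,0,0,0,-1],[0.268,-0.408,0.12,0,0,0,-1],[0.268,-0.408,0.12,0,0,0,-1],[0,0,0.4,0,0,0,-1],[0,0,0.4,0,0,0,-1]]

```text
time_s: 3.07
eef_pos: [475.0, -109.2, 90.6]
orientation: [0.999, 0.038, 0.003, -0.0]
contact_force: [-0.9, -0.0, -0.2]
width: 94.1
finger_force: 0.0
```

```bash
python3 st.py -262 -249 35
```

```text
t 3.0667 world [ 475.  -109.2   90.6] rail xy [-259.9 -247.8] xtool yaw 4.31 tilt [ 0.005  0.    -1.   ] F [-0.9 -0.  -0.2] w 94.06213805838038 q [ 0.13  0.61  0.05  2.09 -0.07  0.44 -1.26]
tool delta mm [-2.4  1.1 55.6] units [-0.032  0.015  0.741]
```

Emit:
step_arm:
  motion:
    - [[0,0,0.25,0,0,0,-1],[0,0,0.25,0,0,0,-1],[0,0,0.24,0,0,0,-1],[0.12,0,0,0,0,0,-1],[0.12,0,0,0,0,0,-1],[0.12,0,0,0,0,0,-1],[0.12,0,0,0,0,0,-1],[0.12,0,0,0,0,0,-1],[0.12,0,0,0,0,0,-1],[0.12,0,0,0,0,0,-1]]

```text
time_s: 3.9
eef_pos: [535.6, -107.3, 35.5]
orientation: [0.999, 0.035, -0.0, -0.0]
contact_force: [-2.9, 0.4, 0.1]
width: 93.8
finger_force: 1.1
```

```bash
python3 st.py -122 -249 35
```

```text
t 3.9 world [ 535.6 -107.3   35.5] rail xy [-199.3 -250.4] xtool yaw 3.99 tilt [-0.  0. -1.] F [-2.9  0.4  0.1] w 93.82214667091185 q [ 0.11  0.76  0.05  1.95 -0.08  0.43 -1.28]
tool delta mm [77.3 -1.6  0.5] units [ 1.031 -0.022  0.007]
```

Contact is made at about 3 N. I'll push another 72 mm, then look.

Emit:
step_arm:
  motion:
    - [[0.107,0,0,0,0,0,-1],[0.107,0,0,0,0,0,-1],[0.107,0,0,0,0,0,-1],[0.107,0,0,0,0,0,-1],[0.107,0,0,0,0,0,-1],[0.107,0,0,0,0,0,-1],[0.107,0,0,0,0,0,-1],[0.107,0,0,0,0,0,-1],[0.1,0,0,0,0,0,-1],[0,0,0,0,0,0,-1]]

```text
time_s: 4.73
eef_pos: [609.4, -102.5, 35.1]
orientation: [0.999, 0.035, 0.002, 0.0]
contact_force: [-0.1, -0.3, -0.2]
width: 94.0
finger_force: 0.0
```

```bash
cat > look.py <<'E'
import sys
from st import *
def look(x,y,name):
    ms={}
    for c in('top','side'):
        im=ctrl.read_camera(c);cv2.imwrite(f'pics/{name}_{c}.png',im[:,:,::-1])
        e,m,cf=near('carton',c,(x,y));print(c,e.round(1),cf,m.sum());ms[c]=m
    if name.startswith('occ'):ms={k:v for k,v in ms.items() if k=='top'}
    X,Y,a,f=fitbox(ms,(x,y,7));d=np.array([X,Y])-C
    print('carton',round(X,1),round(Y,1),'yaw',round(a,2),'cost',round(f,3),'rail xy',d@ux,d@uy)
st()
look(float(sys.argv[1]),float(sys.argv[2]),sys.argv[3])
E
python3 look.py 665 -95 a
```

```text
t 4.7333 world [ 609.4 -102.5   35.1] rail xy [-125.3 -251. ] xtool yaw 4.0 tilt [ 0.004 -0.    -1.   ] F [-0.1 -0.3 -0.2] w 93.97095984804176 q [ 0.08  0.83  0.06  1.75 -0.09  0.56 -1.3 ]
top 120.2 0.91 2454
side 4.4 0.82 1412
carton 675.1 -107.1 yaw 5.43 cost 2.691 rail xy -60.110967326332485 -260.36314258523123
```

View pics/a_top.png

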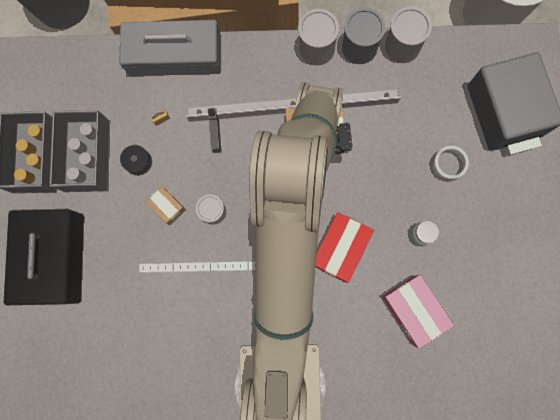

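The arm hides the carton from above (only a bit at (293,115) shows). It should be parallel to the rail with a gap of about 12 mm. Next I lift, turn 90° and go to its right end.

Emit:
step_arm:
  motion:
    - [[-0.3,0,0,0,0,0,-1],[0,0,-0.45,0,0,0,0],[0,0,-0.45,0,0,0,0],[0,0,-0.45,0,0,0,0],[0,0,0,0,0,0.154,0],[0,0,0,0,0,0.154,0],[0,0,0,0,0,0.154,0],[0,0,0,0,0,0.154,0],[0,0,0,0,0,0.154,0],[0,0,0,0,0,0.154,0]]

```text
time_s: 5.77
eef_pos: [584.2, -104.3, 136.5]
orientation: [0.946, -0.325, 0.001, -0.0]
contact_force: [-0.5, 0.3, 0.2]
width: 47.3
finger_force: 0.0
```

Emit:
step_arm:
  motion:
    - [[0,0,0,0,0,0.154,0],[0,0,0,0,0,0.154,0],[0,0,0,0,0,0.154,0],[0,0,0,0,0,0.154,0],[0,0,0,0,0,0.154,0],[0,0,0,0,0,0.154,0],[0,0,0,0,0,0.154,0],[0.4,0.2,0,0,0,0,0],[0.4,0.2,0,0,0,0,0],[0.4,0.2,0,0,0,0,0]]

```text
time_s: 6.6
eef_pos: [545.1, -197.4, 136.2]
orientation: [0.732, -0.682, 0.001, -0.0]
contact_force: [0.6, -0.8, 1.1]
width: 46.9
finger_force: 0.0
```

```bash
sed -i 's/^look(float/if len(sys.argv)>3:look(float/' look.py; python3 look.py 660 -100 b; python3 st.py -66 -368 35
```

```text
t 6.6 world [ 545.1 -197.4  136.2] rail xy [-196.4 -340.9] xtool yaw -85.97 tilt [ 0.001 -0.001 -1.   ] F [ 0.6 -0.8  1.1] w 46.88613916832283 q [-0.02  0.69  0.51  1.81 -0.47  0.76 -2.33]
top 13.9 0.72 1430
side 2.6 0.77 2263
carton 673.5 -106.3 yaw 3.8 cost 0.872 rail xy -61.69026842654966 -259.4837408196063
t 6.8 world [ 544.9 -198.1  136.5] rail xy [-196.7 -341.6] xtool yaw -86.27 tilt [ 0.001  0.    -1.   ] F [ 0.1  0.6 -0.7] w 46.89062999283826 q [-0.02  0.69  0.51  1.81 -0.47  0.76 -2.33]
tool delta mm [  25.3 -130.8  101.6] units [ 0.338 -1.744  1.354]
```

View pics/b_side.png

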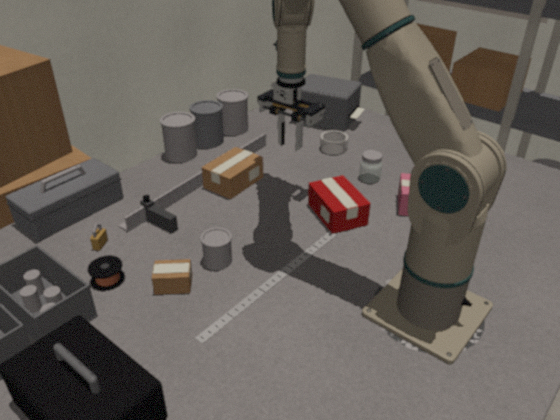

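Side view: carton lies parallel to the rail at about (233,172), with the gripper above and to its right. Moving to its right end.

Emit:
step_arm:
  motion:
    - [[0.1,-0.4,0,0,0,0,0],[0.1,-0.4,0,0,0,0,0],[0.1,-0.4,0,0,0,0,0],[0.04,-0.4,0,0,0,0,0],[0,-0.14,0,0,0,0,0],[0,0,0.45,0,0,0,0],[0,0,0.45,0,0,0,0],[0,0,0.45,0,0,0,0],[-0.1,0,0,0,0,0,0],[0,0,0,0,0,0,0]]

```text
time_s: 7.63
eef_pos: [675.8, -201.7, 32.9]
orientation: [0.732, -0.682, -0.003, -0.0]
contact_force: [0.8, 1.1, 0.2]
width: 47.1
finger_force: 0.0
```

```bash
python3 st.py -66 -165 35
python3 - <<'E'
from st import *
ctrl.read_camera('top');ctrl.read_camera('side')
m=near('carton','side',(655,-105));X,Y,a,f=fitbox({'side':m[1]},(660,-100,7));d=np.array([X,Y])-C;print(m[0],X,Y,a,f,d@ux,d@uy)
E
```

```text
t 7.6333 world [ 675.8 -201.7   32.9] rail xy [ -66.3 -354.7] xtool yaw -85.95 tilt [-0.004  0.004 -1.   ] F [0.8 1.1 0.2] w 47.13397305703381 q [ 0.01  0.98  0.46  1.48 -0.53  0.82 -2.4 ]
tool delta mm [-1.898e+02  1.000e-01 -1.200e+00] units [-2.53e+00  2.00e-03 -1.70e-02]
5.447454752590097 675.2754547359307 -106.26642411785218 5.077317314332205 0.02952011464122191 -59.89633683686902 -259.57682386586515
```

Emit:
step_arm:
  motion:
    - [[-0.08,-0.06,0,0,0,0,0],[-0.1,0,0,0,0,0,0],[-0.12,0,0,0,0,0,0],[-0.12,0,0,0,0,0,0],[-0.12,0,0,0,0,0,0],[-0.12,0,0,0,0,0,0],[-0.12,0,0,0,0,0,0],[-0.12,0,0,0,0,0,0],[-0.12,0,0,0,0,0,0],[-0.12,0,0,0,0,0,0]]

```text
time_s: 8.62
eef_pos: [675.0, -119.8, 34.9]
orientation: [0.731, -0.683, -0.0, 0.0]
contact_force: [0.7, -5.1, 3.2]
width: 47.0
finger_force: 2.3
```

```bash
python3 st.py -63 -165 35
python3 - <<'E'
from st import *
ctrl.read_camera('side')
m=near('carton','side',(655,-35));X,Y,a,f=fitbox({'side':m[1]},(660,-35,7));d=np.array([X,Y])-C;print(m[0],X,Y,a,f,d@ux,d@uy)
E
```

```text
t 8.6167 world [ 675.  -119.8   34.9] rail xy [ -61.2 -273.1] xtool yaw -86.12 tilt [-0. -0. -1.] F [ 0.7 -5.1  3.2] w 47.04693337705487 q [-0.12  0.95  0.47  1.55 -0.55  0.78 -2.49]
tool delta mm [-1.081e+02  2.400e+00 -1.000e-01] units [-1.441e+00  3.200e-02 -1.000e-03]
3.699440360073019 669.1361502682648 -38.14508073672647 6.421232915805765 0.0722577467539636 -61.030069687415 -191.1887903130605
```

Emit:
step_arm:
  motion:
    - [[-0.12,0,0,0,0,0,0],[-0.12,0,0,0,0,0,0],[-0.12,0,0,0,0,0,0],[-0.12,0,0,0,0,0,0],[-0.12,0,0,0,0,0,0],[-0.12,0,0,0,0,0,0],[-0.12,0,0,0,0,0,0],[-0.12,0,0,0,0,0,0],[-0.12,0,0,0,0,0,0],[-0.12,0,0,0,0,0,0]]

```text
time_s: 9.55
eef_pos: [669.0, -29.9, 35.0]
orientation: [0.731, -0.683, -0.0, -0.0]
contact_force: [-0.4, -1.4, -1.2]
width: 47.0
finger_force: 0.8
```

Emit:
step_arm:
  motion:
    - [[-0.05,0,0,0,0,0,0],[-0.05,0,0,0,0,0,0],[-0.04,0,0,0,0,0,0],[-0.04,0,0,0,0,0,0],[-0.03,0,0,0,0,0,0],[-0.02,0,0,0,0,0,0],[-0.02,0,0,0,0,0,0],[0,0,0,0,0,0,0],[0,0,0,0,0,0,0],[0,0,0,0,0,0,0]]

```text
time_s: 10.38
eef_pos: [667.8, -12.1, 35.0]
orientation: [0.731, -0.683, -0.0, -0.0]
contact_force: [0.5, -0.5, -0.2]
width: 46.7
finger_force: 0.4
```

```bash
python3 st.py -63 -158 35
python3 - <<'E'
from st import *
im=ctrl.read_camera('side');cv2.imwrite('pics/c_side.png',cv2.resize(im[120:270,90:350],None,fx=3,fy=3,interpolation=cv2.INTER_CUBIC)[:,:,::-1])
m=near('carton','side',(668,78));X,Y,a,f=fitbox({'side':m[1]},(668,75,7));d=np.array([X,Y])-C;print(m[0],X,Y,a,f,d@ux,d@uy)
E
```

```text
t 10.3833 world [667.8 -12.1  35. ] rail xy [ -60.4 -165.1] xtool yaw -86.13 tilt [-0.  0. -1.] F [ 0.5 -0.5 -0.2] w 46.69756219555889 q [-0.29  0.94  0.48  1.6  -0.58  0.75 -2.62]
tool delta mm [-7.1  2.6  0. ] units [-0.094  0.035  0.   ]
5.124996541010674 660.6915153132713 69.8575928863564 4.309082820161489 0.14789615763865313 -61.5421052817871 -82.85769049030714
```

View pics/c_side.png

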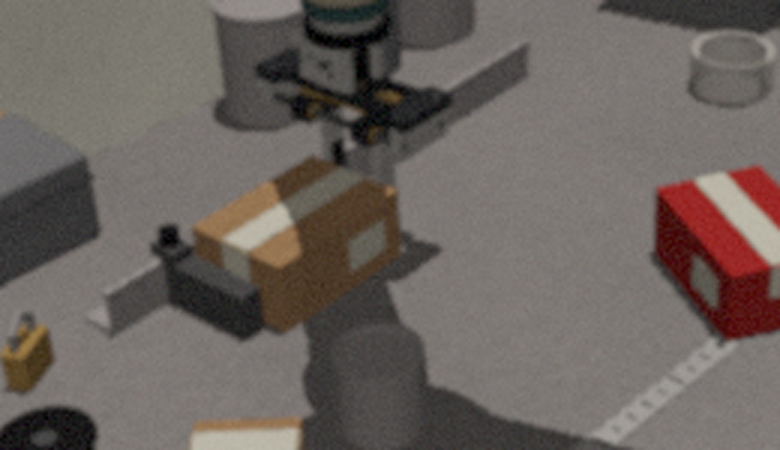

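The carton is about 8 mm from the stop (crop (240,300)). Creeping in, watching the force.

Emit:
step_arm:
  motion:
    - [[-0.016,0,0,0,0,0,0],[-0.016,0,0,0,0,0,0],[-0.016,0,0,0,0,0,0],[-0.016,0,0,0,0,0,0],[-0.016,0,0,0,0,0,0],[-0.012,0,0,0,0,0,0],[0,0,0,0,0,0,0],[0,0,0,0,0,0,0],[0,0,0,0,0,0,0],[0,0,0,0,0,0,0]]

```text
time_s: 11.32
eef_pos: [667.4, -6.8, 35.1]
orientation: [0.73, -0.683, 0.001, 0.001]
contact_force: [0.1, -4.7, -1.1]
width: 46.9
finger_force: 2.6
```

Emit:
step_arm:
  motion:
    - [[-0.012,0,0,0,0,0,0],[-0.012,0,0,0,0,0,0],[0,0,0,0,0,0,0],[0,0,0,0,0,0,0],[0,0,0,0,0,0,0],[0,0,0,0,0,0,0],[0,0,0,0,0,0,0],[0,0,0,0,0,0,0],[0,0,0,0,0,0,0],[0,0,0,0,0,0,0]]

```text
time_s: 12.15
eef_pos: [667.4, -6.8, 35.3]
orientation: [0.73, -0.683, 0.002, 0.001]
contact_force: [0.0, -7.7, -1.0]
width: 47.0
finger_force: 3.8
```

Seated against the stop at about 8 N. Back off, lift, and move to the robot side to push to the rail.

Emit:
step_arm:
  motion:
    - [[0.1,0,0,0,0,0,0],[0.17,0,0,0,0,0,0],[0,0,-0.45,0,0,0,-1],[0,0,-0.45,0,0,0,-1],[0,0,-0.45,0,0,0,-1],[-0.25,0.4,0,0,0,0,-1],[-0.25,0.4,0,0,0,0,-1],[-0.25,0.4,0,0,0,0,-1],[0,0,0,0,0,-0.154,-1],[0,0,0,0,0,-0.154,-1]]

```text
time_s: 12.98
eef_pos: [572.8, 28.9, 136.4]
orientation: [0.81, -0.586, -0.002, -0.0]
contact_force: [0.6, 0.7, -0.4]
width: 93.3
finger_force: 0.0
```

Emit:
step_arm:
  motion:
    - [[0,0,0,0,0,-0.154,-1],[0,0,0,0,0,-0.154,-1],[0,0,0,0,0,-0.154,-1],[0,0,0,0,0,-0.154,-1],[0,0,0,0,0,-0.154,-1],[0,0,0,0,0,-0.154,-1],[0,0,0,0,0,-0.154,-1],[0,0,0,0,0,-0.154,-1],[0,0,0,0,0,-0.154,-1],[0,0,0,0,0,-0.154,-1]]

```text
time_s: 13.82
eef_pos: [575.0, 26.6, 136.5]
orientation: [1.0, -0.023, -0.0, -0.001]
contact_force: [-0.2, -0.9, 0.4]
width: 93.9
finger_force: 0.0
```

```bash
python3 st.py -150 -82 35
python3 - <<'E'
from st import *
im=ctrl.read_camera('side');cv2.imwrite('pics/d_side.png',cv2.resize(im[120:270,90:350],None,fx=3,fy=3,interpolation=cv2.INTER_CUBIC)[:,:,::-1])
m=near('carton','side',(668,78));X,Y,a,f=fitbox({'side':m[1]},(668,75,7));d=np.array([X,Y])-C;print(m[0],X,Y,a,f,d@ux,d@uy)
E
```

```text
t 13.8167 world [575.   26.6 136.5] rail xy [-150.2 -119.7] xtool yaw -2.63 tilt [-0.     0.001 -1.   ] F [-0.2 -0.9  0.4] w 93.9425306073473 q [-0.18  0.63  0.14  1.82 -0.13  0.7  -1.59]
tool delta mm [ -4.3 -37.4 101.6] units [-0.058 -0.498  1.354]
4.055173897505623 660.1489526666662 76.05324616174912 4.676846797461651 0.1610581753362502 -61.62945238812994 -76.6389394728287
```

Emit:
step_arm:
  motion:
    - [[0,0,0,0,0,-0.154,-1],[0,-0.25,0,0,0,0,-1],[0,-0.25,0,0,0,0,-1],[0,0,0.45,0,0,0,-1],[0,0,0.45,0,0,0,-1],[0,0,0.45,0,0,0,-1],[0.09,0,0,0,0,0,-1],[0.09,0,0,0,0,0,-1],[0.09,0,0,0,0,0,-1],[0,0,0,0,0,0,-1]]

```text
time_s: 14.75
eef_pos: [596.7, 65.3, 37.4]
orientation: [0.999, 0.034, 0.003, -0.0]
contact_force: [-0.2, -0.2, -0.7]
width: 94.1
finger_force: 0.0
```

```bash
python3 st.py -113 -82 35
```

```text
t 14.75 world [596.7  65.3  37.4] rail xy [-125.7  -82.7] xtool yaw 3.89 tilt [ 0.006  0.001 -1.   ] F [-0.2 -0.2 -0.7] w 94.07358426307232 q [-0.21  0.81  0.09  1.8  -0.12  0.53 -1.55]
tool delta mm [12.7 -0.8  2.5] units [ 0.169 -0.01   0.033]
```

Emit:
step_arm:
  motion:
    - [[0.03,0,0,0,0,0,-1],[0.03,0,0,0,0,0,-1],[0.03,0,0,0,0,0,-1],[0.02,0,0,0,0,0,-1],[0.02,0,0,0,0,0,-1],[0.015,0,0,0,0,0,-1],[0.015,0,0,0,0,0,-1],[0,0,0,0,0,0,-1],[0,0,0,0,0,0,-1],[0,0,0,0,0,0,-1]]

```text
time_s: 15.58
eef_pos: [603.2, 65.8, 35.3]
orientation: [0.999, 0.035, -0.001, 0.0]
contact_force: [-4.7, -0.6, 3.5]
width: 94.0
finger_force: 2.6
```

Emit:
step_arm:
  motion:
    - [[0.012,0,0,0,0,0,-1],[0.012,0,0,0,0,0,-1],[0.012,0,0,0,0,0,-1],[0.012,0,0,0,0,0,-1],[0,0,0,0,0,0,-1],[0,0,0,0,0,0,-1],[0,0,0,0,0,0,-1],[0,0,0,0,0,0,-1],[0,0,0,0,0,0,-1],[0,0,0,0,0,0,-1]]

```text
time_s: 16.42
eef_pos: [607.0, 66.0, 35.1]
orientation: [0.999, 0.035, -0.001, 0.0]
contact_force: [-6.0, -0.8, 4.7]
width: 94.2
finger_force: 2.8
```

Emit:
step_arm:
  motion:
    - [[0.015,0,0,0,0,0,-1],[0.015,0,0,0,0,0,-1],[0.015,0,0,0,0,0,-1],[0.015,0,0,0,0,0,-1],[0,0,0,0,0,0,-1],[0,0,0,0,0,0,-1],[0,0,0,0,0,0,-1],[0,0,0,0,0,0,-1],[0,0,0,0,0,0,-1],[0,0,0,0,0,0,-1]]

```text
time_s: 17.25
eef_pos: [606.8, 66.1, 34.8]
orientation: [0.999, 0.034, -0.006, 0.0]
contact_force: [-14.0, -1.1, 11.1]
width: 94.1
finger_force: 7.1
```

Emit:
step_arm:
  motion:
    - [[0.015,0,0,0,0,0,-1],[0.015,0,0,0,0,0,-1],[0.015,0,0,0,0,0,-1],[0,0,0,0,0,0,-1],[0,0,0,0,0,0,-1],[0,0,0,0,0,0,-1],[0,0,0,0,0,0,-1],[0,0,0,0,0,0,-1],[0,0,0,0,0,0,-1],[0,0,0,0,0,0,-1]]

```text
time_s: 18.08
eef_pos: [606.7, 66.1, 34.6]
orientation: [0.999, 0.034, -0.009, 0.0]
contact_force: [-21.4, -1.2, 18.5]
width: 93.8
finger_force: 10.6
```

```bash
python3 st.py -113 -82 35
```

```text
t 18.0833 world [606.7  66.1  34.6] rail xy [-115.7  -82.6] xtool yaw 3.92 tilt [-0.018 -0.001 -1.   ] F [-21.4  -1.2  18.5] w 93.8035484873239 q [-0.21  0.83  0.09  1.75 -0.12  0.59 -1.55]
tool delta mm [ 2.7 -0.6 -0.4] units [ 0.036 -0.009 -0.006]
```

Blocked by the rail at about 20 N. Back off and look from above.

Emit:
step_arm:
  motion:
    - [[-0.1,0,0,0,0,0,-1],[-0.2,0,0,0,0,0,-1],[0,0,-0.45,0,0,0,0],[0,0,-0.45,0,0,0,0],[0,0,-0.45,0,0,0,0],[0,0.5,0,0,0,0,0],[0,0.5,0,0,0,0,0],[0,0.5,0,0,0,0,0],[0,0.5,0,0,0,0,0],[0,0.5,0,0,0,0,0]]

```text
time_s: 18.92
eef_pos: [608.3, -123.9, 137.0]
orientation: [0.999, 0.035, 0.002, 0.0]
contact_force: [0.8, 1.2, 0.7]
width: 47.6
finger_force: 0.0
```

```bash
python3 look.py 664 78 e
python3 - <<'E'
import cv2,numpy as np
a=cv2.imread('pics/e_top.png')[90:190,180:320];b=cv2.imread('pics/e_side.png')[150:250,110:250]
f=lambda i:cv2.resize(i,(400,286*400//400),interpolation=cv2.INTER_CUBIC)
cv2.imwrite('pics/e.png',np.hstack([f(a),f(b)]))
E
```

```text
t 18.9167 world [ 608.3 -123.9  137. ] rail xy [-127.9 -272.2] xtool yaw 3.98 tilt [ 0.004 -0.001 -1.   ] F [0.8 1.2 0.7] w 47.55386790163264 q [ 0.1   0.68  0.09  1.69 -0.08  0.77 -1.27]
top 2.7 0.85 2632
side 2.6 0.8 2403
carton 669.9 78.2 yaw 4.5 cost 0.211 rail xy -51.69953293565382 -75.21113070773306
```

View pics/e.png

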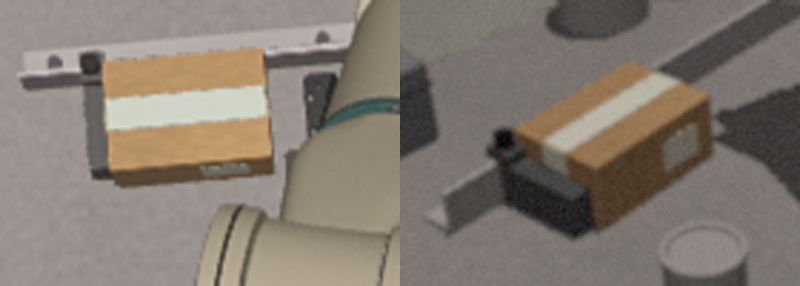

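The pictures show the carton in the corner: left end against the stop at (100,130), long side at the rail (185,55). I'll finish with a gentle nudge on the end to close any leftover gap at the stop.

Emit:
step_arm:
  motion:
    - [[0.33,-0.3,0,0,0,0,1],[0.33,-0.3,0,0,0,0,1],[0.33,-0.3,0,0,0,0,1],[0,0,0.34,0,0,0,1],[0,0,0.34,0,0,0,1],[0,0,0.34,0,0,0,1],[0,0,0.34,0,0,0,1],[0,0,0,0,0,0,1],[0,-0.1,0,0,0,0,1],[0,-0.1,0,0,0,0,1]]

```text
time_s: 19.95
eef_pos: [676.2, -33.1, 35.6]
orientation: [0.999, 0.035, 0.001, -0.0]
contact_force: [-0.6, -0.5, 0.7]
width: 0.3
finger_force: 0.0
```

```bash
python3 st.py -54 -164 35
```

```text
t 19.95 world [676.2 -33.1  35.6] rail xy [ -53.6 -186.7] xtool yaw 3.98 tilt [ 0.003  0.    -1.   ] F [-0.6 -0.5  0.7] w 0.3057785571779769 q [-0.04  0.89  0.09  1.57 -0.11  0.68 -1.4 ]
tool delta mm [ -0.5 -22.7   0.6] units [-0.006 -0.303  0.008]
```

Emit:
step_arm:
  motion:
    - [[0,-0.06,0,0,0,0,1],[0,-0.06,0,0,0,0,1],[0,-0.06,0,0,0,0,1],[0,-0.04,0,0,0,0,1],[0,-0.02,0,0,0,0,1],[0,-0.02,0,0,0,0,1],[0,-0.015,0,0,0,0,1],[0,-0.015,0,0,0,0,1],[0,0,0,0,0,0,1],[0,0,0,0,0,0,1]]

```text
time_s: 20.78
eef_pos: [673.4, -12.9, 34.2]
orientation: [0.999, 0.034, -0.0, 0.0]
contact_force: [-0.4, 0.1, -0.1]
width: 0.6
finger_force: 0.0
```

Emit:
step_arm:
  motion:
    - [[0,-0.015,0,0,0,0,1],[0,-0.015,0,0,0,0,1],[0,-0.015,0,0,0,0,1],[0,0,0,0,0,0,1],[0,0,0,0,0,0,1],[0,0,0,0,0,0,1],[0,0,0,0,0,0,1],[0,0,0,0,0,0,1],[0,0,0,0,0,0,1],[0,0,0,0,0,0,1]]

```text
time_s: 21.62
eef_pos: [673.1, -9.5, 34.2]
orientation: [0.999, 0.035, -0.0, 0.0]
contact_force: [0.6, -1.0, -0.9]
width: 0.3
finger_force: 0.5
```

Emit:
step_arm:
  motion:
    - [[0,-0.015,0,0,0,0,1],[0,-0.015,0,0,0,0,1],[0,-0.015,0,0,0,0,1],[0,0,0,0,0,0,1],[0,0,0,0,0,0,1],[0,0,0,0,0,0,1],[0,0,0,0,0,0,1],[0,0,0,0,0,0,1],[0,0,0,0,0,0,1],[0,0,0,0,0,0,1]]

```text
time_s: 22.45
eef_pos: [673.1, -9.6, 34.3]
orientation: [0.999, 0.034, 0.0, 0.002]
contact_force: [0.4, -6.1, -0.9]
width: 0.8
finger_force: 3.3
```

Emit:
step_arm:
  motion:
    - [[0,-0.015,0,0,0,0,1],[0,-0.015,0,0,0,0,1],[0,-0.015,0,0,0,0,1],[0,0,0,0,0,0,1],[0,0,0,0,0,0,1],[0,0,0,0,0,0,1],[0,0,0,0,0,0,1],[0,0,0,0,0,0,1],[0,0,0,0,0,0,1],[0,0,0,0,0,0,1]]

```text
time_s: 23.28
eef_pos: [673.0, -9.6, 34.5]
orientation: [0.999, 0.033, 0.0, 0.004]
contact_force: [0.5, -11.0, -0.4]
width: 0.3
finger_force: 5.7
```

```bash
python3 st.py -54 -164 35
```

```text
t 23.2833 world [673.   -9.6  34.5] rail xy [ -55.1 -163. ] xtool yaw 3.76 tilt [ 0.001 -0.008 -1.   ] F [  0.5 -11.   -0.4] w 0.3157345386612994 q [-0.09  0.89  0.1   1.58 -0.11  0.68 -1.44]
tool delta mm [ 1.1  1.  -0.5] units [ 0.015  0.013 -0.006]
```

It was already firm against the stop (11 N, no motion). Withdraw and take a last check.

Emit:
step_arm:
  motion:
    - [[0,0.1,0,0,0,0,1],[0,0.3,0,0,0,0,1],[0,0,-0.5,0,0,0,1],[0,0,-0.5,0,0,0,1],[0,0,-0.5,0,0,0,1],[-0.1,0.5,0,0,0,0,1],[-0.1,0.5,0,0,0,0,1],[-0.1,0.5,0,0,0,0,1],[-0.1,0.5,0,0,0,0,1],[0,0,0,0,0,0,1]]

```text
time_s: 24.12
eef_pos: [652.7, -195.8, 147.3]
orientation: [1.0, 0.029, -0.0, 0.004]
contact_force: [-0.4, -2.5, 0.5]
width: 0.9
finger_force: 0.0
```

```bash
python3 look.py 669 78 f
python3 - <<'E'
from h import *
ctrl.read_camera('side')
for n in("small_carton","tin","reel","tape","jar","padlock"):print(n,[(np.round(d['centre']).tolist(),round(d['confidence'],2)) for d in ctrl.landmark_of(n,'side')][:1])
E
```

```text
t 24.1167 world [ 652.7 -195.8  147.3] rail xy [ -89.  -347.2] xtool yaw 3.32 tilt [-0.    -0.007 -1.   ] F [-0.4 -2.5  0.5] w 0.8747419064430615 q [ 0.19  0.75  0.1   1.5  -0.08  0.89 -1.2 ]
top 1.0 0.82 2578
side 2.8 0.73 2370
carton 670.0 78.4 yaw 3.87 cost 0.211 rail xy -51.63117116776727 -75.0230441166077
small_carton [([473.0, 296.0, 1.0], 0.86)]
tin [([458.0, 171.0, -4.0], 0.72)]
reel [([601.0, 381.0, 3.0], 0.94)]
tape [([572.0, -462.0, 1.0], 0.61)]
jar [([380.0, -388.0, -3.0], 0.86)]
padlock [([726.0, 316.0, -1.0], 0.86)]
```

View pics/f_top.png

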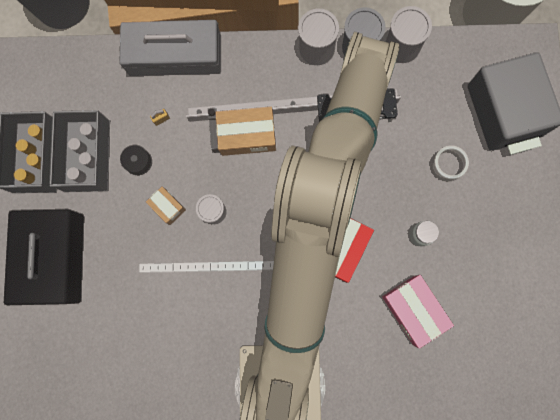

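The carton sits in the corner at (246,130), parallel to the rail. All bystanders are where they started and the robot is clear, so I'm handing in.

```bash
python3 -c "
from cell import ctrl
print(ctrl.finish_job())"
```

```text
the job is handed in; nothing more can be done
None
```

I pushed the large brown carton into the corner, with its long side against the rail and its end against the stop. It stopped moving under about 20 N toward the rail and 11 N toward the stop, and the last look showed every bystander where it started; I handed the job in at about 24 s and no verdict came back.

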